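# Put the gauge block back and shut the slide-top case

### The job

The loose steel gauge block belongs in the empty felt-lined recess of the wooden gauge case: lay it in there flat, setting it down rather than dropping it. Then slide the case's grooved lid along its channel and ease it over the little spring ridge at the open end until it is fully home against the far end of the groove, without ramming it or forcing it askew, and let go. Leave the ring gauge, the two standing gauge pins and the round lens case where they are.

Things in the scene. Friction and masses are not known exactly. Their poses are not given: they have to be found in the camera images.
- case: Wooden case, 116 x 176 x 47 mm (x, y, z); it does not shift. Origin: centre of underside. The lid runs along case y in grooves of the long side walls, floor at z = 36 mm, lip above from 42 to 47 mm; open at the +y end, stop at the -y end. 96 mm wide inside. Dark blue insert, top at z = 16 mm: recess toward -y; small steel blocks (tops at z = 27 mm) fill the +y half.
- lid: Loose light-wood lid, 104 x 171 x 5 mm, 0.16 kg, started in the grooves (1 mm play each side and in height), 85 to 105 mm open, sticking out over the +y end; closes toward case -y. Axes as the case's. Origin on its underside: fully home it is at x = 0, y = 0, z = 36 mm of the case, so its y there is what it still stands open. Lid or groove splits if lid and case are pressed together with over 90 N.
- pull (a point): Centre of the top of the lid's dark finger pull: a wooden bar 60 mm along the lid's x, 12 mm thick along y, 18 mm tall above the lid's top face; pinch it across its 12 mm or push it. 60 mm toward +y from the lid's origin and 23 mm above it. Axes as the lid's. Far open, the lid droops 1 degree; clamped hard like that it binds (about 13 N): straddle it loosely.
- ridge_top (a point): Top centre of the rounded steel ridge on the low (32 mm) wall of the open end, 35.5 mm up; sprung, gives 4 mm downward. A bead under the lid's tail meets it about 9 mm before home, crest at 4 mm; passing takes 12 to 22 N of push (plain sliding under 3 N), then resistance drops until the stop. Do not rely on it springing home by itself: push on until it meets the stop.
- end_wall: Closed -y end of the case, 10 mm thick, part of the case and with the case's origin and axes. The lid's front edge, 83 mm toward -y from the lid's origin, comes to rest against its thin groove, which splits under more than 25 N.
- recess (a point): Centre of the floor of the empty recess: 38 mm (case x) by 64 mm (case y), floor 6 mm and mouth 16 mm above the worktop; axes as the case's. 31 mm free on both sides of the seated block for fingers (case x). Uncovered while the lid stands open.
- gauge_block: Steel gauge block, grey, 60 x 34 x 24 mm (x, y, z), 0.37 kg, lying loose on the worktop. Origin: centre of its underside. In the recess its 60 mm lies along case y, either way round; it then stands 14 mm out of the insert and 6 mm below the lid.
- ring_gauge: Steel ring gauge lying flat, 62 mm diameter, 16 mm high; origin under its centre. Bystander.
- gauge_pin_a: Steel gauge pin standing on end, 10 mm diameter, 40 mm high; origin under its centre. Bystander, easily knocked over.
- gauge_pin_b: Steel gauge pin standing on end, 12 mm diameter, 36 mm high; origin under its centre. Bystander, easily knocked over.
- lens_case_b: Round cream lens case with a black screw cap standing on the worktop, 39 mm diameter, 50 mm high; origin under its centre. Bystander.
Not all that is in view belongs to the job. Several things look just like the gauge_block: the one meant starts farthest to the robot's right.

How it is judged:
By the outcome, as a careful person would: the job done as asked, in the order asked, and still so for the second after the job is handed in, with the robot touching nothing.
It also fails if it takes over 61 s, if anything falls off the work surface, if the arm or the gripper's body presses on something with over 40 N, if the wrist force passes 120 N, or if a joint passes its speed limit or range.

### The arm

A 7-joint arm with a two-finger parallel gripper is mounted at the origin on a cart in front of the work surface, level with it; the furniture and walls round the work are solid. World frame = base frame: x ahead of the robot, y to its left, z up, the work surface at z = 0. Lengths are in m, angles in degrees, forces in N, time in s.
With the tool pointing down it reaches from about 0.425 to 0.875 m from the base axis. Payload 9.9 kg.
Tool frame: the origin (TCP) lies between the finger pads; the fingertips stand 25 mm ahead of it and the grasp point (between the pads) lies 6 mm ahead of it (bot.nose_length is the distance from the TCP to the fingertips, in m); x points along the fingers, z is the direction in which the jaws open and shut, and the axes are right-handed (so a half turn about x gives the same grasp; the last joint's range is limited). The gripper opens to 85 mm and grips with 20 to 120 N. Pads are 22 mm wide; open, the fingers measure 114 mm over their backs; the gripper's body (76 mm by 85 mm) begins 54 mm behind the grasp point. The pads swing forward as they close: fully open they stand 13 mm farther back than shut.
Start: joints at [72.319, 32.985, 1.427, 82.34, -0.859, 64.687, -3.237], TCP at [0.15, -0.658, 0.256] pointing down, gripper open.
Joint ranges: [-157.87, 157.87], [-19.46, 123.44], [-87.15, 90], [11.01, 140.99], [-62.26, 242.26], [9.8, 113.94], [-161.44, 161.44]. Speed limits (degrees/s): [127.2, 127.2, 172.46, 172.46, 180, 180, 180].

### API

Orientations are given as [roll, pitch, yaw] about the fixed x, y, z axes, in that order (R = Rz(yaw) Ry(pitch) Rx(roll)).
In Python, from cell import bot, viewer gives the robot as it stands.
- The arm moves only by the shell command python3 -m crank 'ROWS' [OPENING]. ROWS is text: rows parted by semicolons, each of 6 numbers parted by spaces: the shift along the tool's x, y, z in m, then the turn, a rotation vector about the tool's x, y, z in rad. A call has 1 to 10 rows; each row shifts and turns the commanded pose from where the row before left it, along the tool's axes as they then stand; what a row does not reach is not made up. A row lasts 1/12 s, in which the tool goes at most 41.7 mm and 7.16 degrees, less where a joint would pass 70% of its speed; a pose out of reach is approached as far as the arm can. A call with a gripper value outside its range is refused whole. OPENING is the opening, from 0 (shut) to 1 (fully open), set as the call begins (- or left out, the last holds). The fingers move at their own pace and stop on an object; the grip force is fixed at half the most. Time passes only in rows, so rows that do not move let the fingers close. It gives the time, the measured TCP pose, the force and the opening at its end, in the units of the state.
- bot.state(): the state, without advancing time (a new reading comes with each control period).
- viewer.camera(name): name is "scene" or "side" or "wrist"; returns (picture, depth): 480x640x3 uint8, blue, green, red; 480x640 float32, m along the optical axis (not along the pixel's ray), 0 where there is no reading.
- viewer.calibration(name): a dict with "intrinsics" (3x3 intrinsics, pixels), "R" (3x3) and "t" (3): a world point X has camera coordinates R X + t. Camera axes: x right, y down, z forward; pixel columns grow to the right and rows downward; lengths in m; the calibration is good to about 2 mm. A picture is of the moment at which its call begins: read the wrist's pose just before it. calibration takes no time and is no camera call; for the wrist camera it gives the pose at the moment of the call.
- bot.hand_in(): hands the job in, once; it reports no verdict.
The state is a dict: "clock": time; "joint_positions": joint angles; "qd": joint speeds; "joint_efforts": joint torques, N m; "position": TCP position; "orientation": TCP orientation; "ft_force": force on the tool from outside, world axes, zero at the start; "wrist_torque": the same for the moment, N m; "gripper_width": finger opening in m.
Only numpy, scipy, OpenCV 4.12 (cv2) and the standard library are available. Lean on these libraries where they do the work, as an engineer would, in place of code of your own. Each camera call takes 0.05 s, during which the arm holds its last target.

## Working session

There is one attempt and no reset: what is moved stays moved. The work goes in short steps, Python scripts to look and compute and a shell command to move; the robot and the scene stay as the last step left them, time stands still between calls to the robot, and variables do not carry over. Pictures are saved under pics/ and viewed, and the job is handed in when it is done.

```bash
ls; mkdir -p pics; python3 - <<'E'
from cell import bot, viewer
import cv2,numpy as np
s=bot.state();print(s['clock'],s['position'],s['orientation'],s['gripper_width'],s['ft_force'],bot.nose_length)
for n in ['scene','side']:
    p,d=viewer.camera(n);cv2.imwrite(f'pics/{n}0.png',p);np.savez(f'pics/{n}0.npz',p=p,d=d)
    c=viewer.calibration(n);print(n,c)
E
```

```text
pics
0.0 [ 0.15040065 -0.65762312  0.25544389] [-177.27565903   89.90681323  105.60791698] 0.08569025515864954 [0.40701742 0.445798   1.06909744] 0.025
scene {'intrinsics': array([[535.23794004,   0.        , 317.41323809],
       [  0.        , 535.23794004, 239.28674297],
       [  0.        ,   0.        ,   1.        ]]), 'R': array([[-8.60169803e-01, -5.10007117e-01, -8.06873439e-04],
       [-3.55593761e-01,  6.00871325e-01, -7.15895752e-01],
       [ 3.65596756e-01, -6.15504989e-01, -6.98206718e-01]]), 't': array([0.3846858 , 0.27063089, 0.71003705])}
side {'intrinsics': array([[467.78711209,   0.        , 322.56962271],
       [  0.        , 467.78711209, 230.76787633],
       [  0.        ,   0.        ,   1.        ]]), 'R': array([[-0.94941262, -0.31400672,  0.00393247],
       [-0.20994371,  0.62536146, -0.75156283],
       [ 0.23353656, -0.71436883, -0.6596498 ]]), 't': array([0.46768256, 0.19388108, 0.82986865])}
```

View pics/scene0.png

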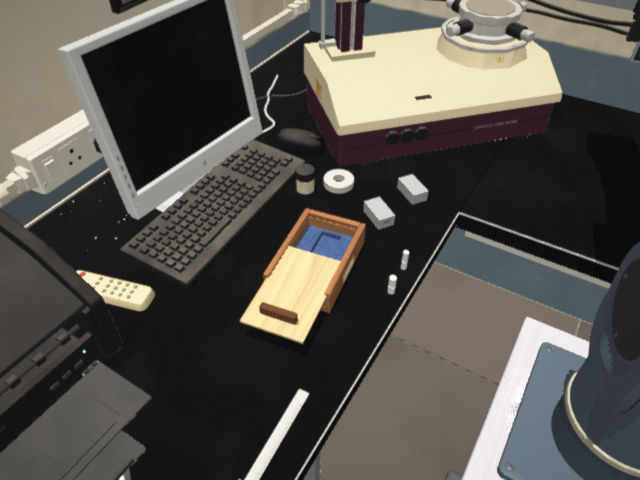

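View pics/side0.png

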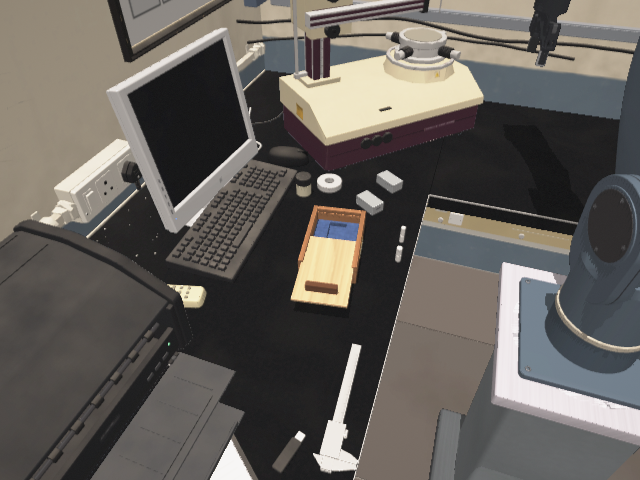

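```bash
cat > h.py <<'E'
import numpy as np,cv2
from cell import bot,viewer
def cloud(d,c):
    K=c['intrinsics'];v,u=np.mgrid[0:480,0:640]
    X=np.stack([(u-K[0,2])/K[0,0]*d,(v-K[1,2])/K[1,1]*d,d],-1)
    return (X-c['t'])@c['R']
def proj(P,c):
    q=np.atleast_2d(P)@c['R'].T+c['t'];q=q@c['intrinsics'].T;return q[:,:2]/q[:,2:]
def ray(uv,z,c):
    K=c['intrinsics'];uv=np.atleast_2d(uv).astype(float)
    r=np.c_[(uv[:,0]-K[0,2])/K[0,0],(uv[:,1]-K[1,2])/K[1,1],np.ones(len(uv))]@c['R']
    o=-c['R'].T@c['t'];return o+r*((z-o[2])/r[:,2])[:,None]
E
python3 - <<'E'
from h import *
for n in ['scene','side']:
    z=np.load(f'pics/{n}0.npz');p,d=z['p'],z['d'];c=viewer.calibration(n);W=cloud(d,c)
    hsv=cv2.cvtColor(p,cv2.COLOR_BGR2HSV)
    # grey things sitting low within work area
    reg=(d>0)&(W[...,0]>.2)&(W[...,0]<.9)&(W[...,1]>-.8)&(W[...,1]<0.1)&(W[...,2]>.008)&(W[...,2]<.1)
    m=(reg&(p.max(-1)>90)).astype(np.uint8)
    k,l,st,ce=cv2.connectedComponentsWithStats(m)
    for i in range(1,k):
        if st[i,4]<40: continue
        P=W[l==i];zt=np.percentile(P[:,2],95);T=P[P[:,2]>zt-.004]
        r=cv2.minAreaRect((T[:,:2]*1000).astype(np.float32))
        print(n,ce[i].round(),st[i,4],'zt%.3f'%zt,'rect',np.round(r[0],1),np.round(r[1],1),round(r[2],1),'hsv',np.median(hsv[l==i],0))
    print(cv2.minMaxLoc(W[...,2]*reg))
p=np.load('pics/scene0.npz')['p'];cv2.imwrite('pics/crop0.png',cv2.resize(p[160:350,230:450],None,fx=3.5,fy=3,interpolation=cv2.INTER_CUBIC)[:600,:800])
E
```

```text
scene [436. 115.] 916 zt0.100 rect [ 481.7 -492.9] [571.  237.9] 18.1 hsv [ 21.  65. 174.]
scene [206. 187.] 7978 zt0.096 rect [ 794.6 -142.7] [343.4  33.6] 81.3 hsv [ 19.  24. 118.]
scene [338. 180.] 490 zt0.017 rect [ 574.5 -298.9] [59.5 64.2] 27.9 hsv [ 21.  11. 241.]
scene [412. 188.] 513 zt0.025 rect [ 433. -348.] [35.5 62.1] 53.6 hsv [ 26.   8. 208.]
scene [305. 186.] 164 zt0.031 rect [ 617.4 -239.8] [32.  12.3] 36.3 hsv [ 23.  53. 148.]
scene [214. 194.] 43 zt0.030 rect [ 748.3 -117.6] [ 9.4 23.4] 0.2 hsv [ 17.  38. 104.]
scene [219. 201.] 75 zt0.028 rect [ 728.5 -110.2] [42.1 12.7] 89.6 hsv [ 17.  37. 104.]
scene [379. 211.] 556 zt0.025 rect [ 458.6 -248. ] [35.7 63.9] 54.3 hsv [ 26.   8. 215.]
scene [220. 211.] 48 zt0.026 rect [710.2 -85.5] [ 8.6 24.3] 5.5 hsv [ 18.  36. 102.]
scene [305. 275.] 8360 zt0.048 rect [490.2 -43.3] [116.7 249.9] 8.4 hsv [ 22.  87. 247.]
scene [216. 228.] 242 zt0.025 rect [690.  -52.2] [11.3 96. ] 2.7 hsv [ 18.  37. 106.]
scene [200. 218.] 53 zt0.028 rect [728.1 -49.7] [ 8.3 26.6] 6.7 hsv [ 18.  37. 103.]
scene [206. 225.] 90 zt0.026 rect [708.9 -4
[... 921 characters left out ...]
] [36.1 62.1] 55.8 hsv [ 19.   10.  192.5]
side [302. 176.] 82 zt0.053 rect [ 625.3 -247.5] [31.1 28.6] 21.5 hsv [15. 36. 97.]
side [329. 181.] 326 zt0.019 rect [ 574.9 -299.5] [59.8 63.6] 18.9 hsv [ 15.  12. 236.]
side [303. 189.] 116 zt0.031 rect [ 621.8 -239. ] [33.9 14.5] 17.4 hsv [ 21.  52. 156.]
side [369. 201.] 376 zt0.026 rect [ 458.6 -248. ] [37.9 63.2] 50.7 hsv [ 19.    9.  201.5]
side [330. 256.] 5145 zt0.049 rect [489.8 -43.2] [116.1 249.5] 8.7 hsv [ 21.  82. 242.]
side [402. 232.] 63 zt0.041 rect [ 362.2 -151.5] [ 7.6 10.7] 61.1 hsv [ 15.  20. 179.]
side [398. 252.] 77 zt0.038 rect [357.5 -91.9] [10.6  8.7] 61.6 hsv [ 15.  19. 178.]
(0.0, 0.09999759746390025, (0, 0), (313, 132))
```

View pics/crop0.png

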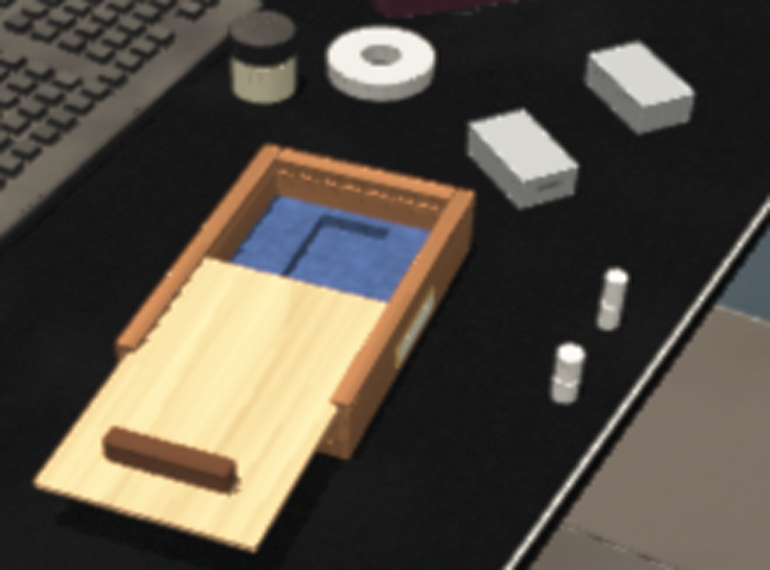

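```bash
python3 - <<'E'
from h import *
allP={}
for n in ['scene','side']:
    z=np.load(f'pics/{n}0.npz');p,d=z['p'],z['d'];c=viewer.calibration(n);W=cloud(d,c);W[d==0]=np.nan
    x,y,h=W[...,0],W[...,1],W[...,2]
    for nm,cx,cy in [('blk',.433,-.348),('oth',.4586,-.248)]:
        m=(abs(h-.025)<.003)&(np.hypot(x-cx,y-cy)<.045)
        P=W[m][:,:2];mu=P.mean(0);w,V=np.linalg.eigh(np.cov(P.T));a=np.degrees(np.arctan2(V[1,1],V[0,1]))
        r=cv2.minAreaRect((P*1000).astype(np.float32));print(n,nm,m.sum(),mu,a,np.sqrt(w*12),r)
    # case rim
    lab=(x>.38)&(x<.6)&(y>-.2)&(y<.1)
    hsv=cv2.cvtColor(p,cv2.COLOR_BGR2HSV)
    m=lab&(abs(h-.047)<.003)&(hsv[...,1]>110)&(hsv[...,2]>100)
    P=W[m][:,:2];r=cv2.minAreaRect((P*1000).astype(np.float32));print('rim',m.sum(),r)
    m=lab&(h>.052)&(h<.075);P=W[m];print('pull',m.sum(),P.mean(0),np.percentile(P[:,2],95),cv2.minAreaRect((P[:,:2]*1000).astype(np.float32)))
    m=lab&(hsv[...,0]>100)&(hsv[...,0]<125)&(hsv[...,1]>100)&(h<.03);P=W[m];print('blue',m.sum(),P.mean(0),np.percentile(P[:,2],[5,50,95]))
    m=(x>.2)&(x<.6)&(y>-.8)&(h>.04)&(y<-.3);P=W[m]
    for xx in np.arange(.2,.6,.05):
        Q=P[abs(P[:,0]-xx)<.025]
        if len(Q): print(round(xx,2),'ymax',Q[:,1].max(),'zmax',Q[:,2].max())
E
```

```text
scene blk 298 [ 0.43179232 -0.34710533] 142.32993236471626 [0.03550167 0.06055527] ((432.7747802734375, -347.8957824707031), (35.22971725463867, 61.9190673828125), 52.57217788696289)
scene oth 346 [ 0.45848026 -0.24830916] 145.55239672567456 [0.03488616 0.0607162 ] ((458.28021240234375, -247.76611328125), (35.74554443359375, 63.219146728515625), 54.26032257080078)
rim 1157 ((490.28094482421875, -43.65087890625), (116.70729064941406, 249.13381958007812), 8.420215606689453)
pull 318 [0.4716528  0.07409801 0.05668161] 0.05929861349173238 ((472.6143798828125, 73.11235046386719), (60.205142974853516, 14.721640586853027), 8.214763641357422)
blue 1083 [ 0.50880433 -0.12714684  0.01191295] [0.00448023 0.01442288 0.01704401]
0.25 ymax -0.6611004333622356 zmax 0.13321909430616471
0.3 ymax -0.6070780609988392 zmax 0.16547818828549354
0.35 ymax -0.5577449432078107 zmax 0.2450071944610689
0.4 ymax -0.5064579485431329 zmax 0.2590175077269043
0.45 ymax -0.44105867038878455 zmax 0.25920994948220966
0.5 ymax -0.39523144139268834 zmax 0.25821699021814676
0.55 ymax -0.35211240537189464 zmax 0.241142280
[... 413 characters left out ...]
5723876953), (116.12937927246094, 178.64236450195312), 8.614086151123047)
pull 223 [0.47166789 0.07471491 0.05745076] 0.06015454021394255 ((472.1526794433594, 73.34467315673828), (60.106876373291016, 13.277076721191406), 7.822563648223877)
blue 637 [ 0.50292245 -0.12746524  0.01330421] [0.00550402 0.01565771 0.01852984]
0.25 ymax -0.6644450799715208 zmax 0.1343066461572783
0.3 ymax -0.6107536207156078 zmax 0.16755956276310552
0.35 ymax -0.5587589715589291 zmax 0.24658642697964392
0.4 ymax -0.5079043369112457 zmax 0.3538354543131476
0.45 ymax -0.44156455842317555 zmax 0.3712067375066874
0.5 ymax -0.39443010374302867 zmax 0.3730416263753318
0.55 ymax -0.3531265244129088 zmax 0.3737764212742134
```

```bash
cat >> h.py <<'E'
from scipy.spatial.transform import Rotation as Ro
def toolR(s=None):
    s=s or bot.state(); return Ro.from_euler('xyz',s['orientation'],degrees=True)
def downR(yaw): # tool x down, tool z at world heading yaw
    a=np.radians(yaw);z=np.array([np.cos(a),np.sin(a),0]);x=np.array([0,0,-1.]);return Ro.from_matrix(np.c_[x,np.cross(z,x),z])
def plan(target,yaw=None):
    s=bot.state();R=toolR(s);d=R.inv().apply(np.array(target)-s['position'])
    print('clk %.2f pos'%s['clock'],np.round(s['position'],4),'F',np.round(s['ft_force'],1),'w %.4f'%s['gripper_width'],'heading %.2f'%np.degrees(np.arctan2(*R.as_matrix()[[1,0],2])))
    print('shift mm (tool)',np.round(d*1000,1),'dist %.1f'%(1000*np.linalg.norm(d)))
    if yaw is not None:
        rv=(R.inv()*downR(yaw)).as_rotvec();print('turn rad',np.round(rv,4),'deg %.1f'%np.degrees(np.linalg.norm(rv)))
    print('j',np.round(s['joint_positions'],1))
E
python3 - <<'E'
from h import *
plan([.26,-.48,.256],54)
plan([.433,-.3475,.2],54)
E
```

```text
clk 0.10 pos [ 0.1504 -0.6577  0.2555] F [-0.3 -0.5 -0. ] w 0.0852 heading -77.12
shift mm (tool) [  -0.3  146.5 -148.8] dist 208.8
turn rad [-2.2885e+00 -8.0000e-04 -1.6000e-03] deg 131.1
j [72.3 33.   1.4 82.4 -0.9 64.7 -3.2]
clk 0.10 pos [ 0.1504 -0.6577  0.2555] F [-0.3 -0.5 -0. ] w 0.0852 heading -77.12
shift mm (tool) [  55.9  344.6 -239.3] dist 423.3
turn rad [-2.2885e+00 -8.0000e-04 -1.6000e-03] deg 131.1
j [72.3 33.   1.4 82.4 -0.9 64.7 -3.2]
```

```bash
python3 -m crank '0 .0244 -.0248 0 0 0;0 .0244 -.0248 0 0 0;0 .0244 -.0248 0 0 0;0 .0244 -.0248 0 0 0;0 .0244 -.0248 0 0 0;0 .0244 -.0248 0 0 0;0 .033 -.015 0 0 0;0 .033 -.015 0 0 0;0 .033 -.015 0 0 0;0 .033 -.015 0 0 0' 1
python3 -m crank '0 .033 -.015 0 0 0;0 .033 -.015 0 0 0;0 0 0 -.12 0 0;0 0 0 -.12 0 0;0 0 0 -.12 0 0;0 0 0 -.12 0 0;0 0 0 -.12 0 0;0 0 0 -.12 0 0;0 0 0 -.12 0 0;0 0 0 -.12 0 0'
python3 -m crank '0 0 0 -.12 0 0;0 0 0 -.12 0 0;0 0 0 -.12 0 0;0 0 0 -.12 0 0;0 0 0 -.12 0 0;0 0 0 -.12 0 0;0 0 0 -.12 0 0;0 0 0 -.12 0 0;0 0 0 -.12 0 0;0 0 0 -.12 0 0'
python3 - <<'E'
from h import *
plan([.433,-.3475,.2],54)
c=viewer.calibration('wrist');p,d=viewer.camera('wrist');cv2.imwrite('pics/w1.png',p);np.savez('pics/w1.npz',p=p,d=d,**c)
E
```

```text
clock: 0.93
position: [0.3763, -0.391, 0.2562]
orientation: [-139.9, 90.0, 142.9]
ft_force: [0.4, -1.2, 0.5]
gripper_width: 0.0854
clock: 1.77
position: [0.4328, -0.3483, 0.256]
orientation: [165.2, 90.0, 143.4]
ft_force: [-0.5, 0.2, 0.4]
gripper_width: 0.0851
clock: 2.6
position: [0.4327, -0.3484, 0.256]
orientation: [101.5, 90.0, 148.5]
ft_force: [-0.7, -0.3, 0.6]
gripper_width: 0.0857
clk 2.60 pos [ 0.4327 -0.3484  0.256 ] F [-0.7 -0.3  0.6] w 0.0857 heading 46.97
shift mm (tool) [56.   0.4  0.9] dist 56.0
turn rad [-1.227e-01 -1.000e-04 -7.000e-04] deg 7.0
j [ 56.9  25.3 -33.7  99.9  16.   59.7  64.6]
```

View pics/w1.png

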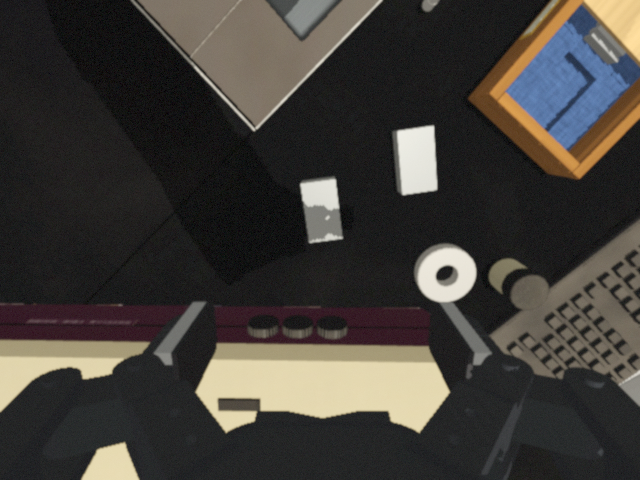

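```bash
python3 - <<'E'
from h import *
z=np.load('pics/w1.npz');p,d=z['p'],z['d'];c={k:z[k] for k in('intrinsics','R','t')};W=cloud(d,c);W[d==0]=np.nan
x,y,h=W[...,0],W[...,1],W[...,2]
for cx,cy in [(.433,-.348),(.4586,-.248)]:
    m=(abs(h-.024)<.004)&(np.hypot(x-cx,y-cy)<.045);P=W[m]
    mu=P.mean(0);w,V=np.linalg.eigh(np.cov(P[:,:2].T));print(m.sum(),mu,np.degrees(np.arctan2(V[1,1],V[0,1])),cv2.minAreaRect((P[:,:2]*1000).astype(np.float32)))
    m=((h>.01)&(h<.04)&(np.hypot(x-cx,y-cy)<.06)).astype(np.uint8)
    ct=max(cv2.findContours(m,0,2)[0],key=cv2.contourArea);r=cv2.minAreaRect(ct);bx=cv2.boxPoints(r);Q=ray(bx,.024,c);print('ray',Q.mean(0),[np.linalg.norm(Q[i]-Q[i-1]).round(4) for i in range(4)],[np.degrees(np.arctan2(*(Q[i]-Q[i-1])[[1,0]])).round(1) for i in range(4)])
E
```

```text
2064 [ 0.43282289 -0.34865117  0.02380293] 144.23812350517755 ((433.468994140625, -349.14306640625), (33.96787643432617, 59.89228439331055), 54.51581954956055)
ray [ 0.43284731 -0.34874673  0.024     ] [np.float64(0.0615), np.float64(0.0336), np.float64(0.0612), np.float64(0.0353)] [np.float64(143.6), np.float64(54.5), np.float64(-34.8), np.float64(-125.1)]
2351 [ 0.45889981 -0.24969472  0.02371678] 145.1842289502004 ((459.79010009765625, -249.86135864257812), (34.641910552978516, 59.98019027709961), 55.21126174926758)
ray [ 0.45888    -0.25062151  0.024     ] [np.float64(0.0615), np.float64(0.0361), np.float64(0.0615), np.float64(0.038)] [np.float64(145.1), np.float64(51.5), np.float64(-33.2), np.float64(-128.2)]
```

```bash
python3 -m crank '0 0 0 -.12 0 0;.03 0 0 -.01 0 0;.04 0 0 0 0 0;.04 0 0 0 0 0;.03 0 0 0 0 0;0 0 0 0 0 0'
python3 - <<'E'
from h import *
plan([.433,-.3488,.036],54.4)
E
```

```text
clock: 3.15
position: [0.4298, -0.3469, 0.111]
orientation: [90.2, 89.5, 144.2]
ft_force: [-0.9, 0.1, 1.3]
gripper_width: 0.0855
clk 3.15 pos [ 0.4298 -0.3469  0.111 ] F [-0.9  0.1  1.3] w 0.0855 heading 53.94
shift mm (tool) [74.9 -4.4  0.3] dist 75.1
turn rad [-0.0079 -0.     -0.0093] deg 0.7
j [ 53.9  35.2 -30.4 109.5  25.4  42.6  62.8]
```

```bash
python3 -m crank '.02 -.0044 0 -.008 0 -.009;.02 0 0 0 0 0;.015 0 0 0 0 0;0 0 0 0 0 0;0 0 0 0 0 0'
python3 - <<'E'
from h import *
plan([.433,-.3488,.036],54.4)
E
```

```text
clock: 3.57
position: [0.4372, -0.3514, 0.0623]
orientation: [-91.4, 89.5, -36.9]
ft_force: [0.2, -0.3, 0.1]
gripper_width: 0.0851
clk 3.57 pos [ 0.4372 -0.3514  0.0623] F [ 0.2 -0.3  0.1] w 0.0851 heading 54.48
shift mm (tool) [26.2  5.1 -0.4] dist 26.7
turn rad [ 0.0014 -0.0002  0.0091] deg 0.5
j [ 51.6  39.1 -27.3 111.3  29.6  36.   59.8]
```

```bash
python3 -m crank '.012 .005 0 0 0 .009;.012 0 0 0 0 0;0 0 0 0 0 0;0 0 0 0 0 0;0 0 0 0 0 0'
python3 - <<'E'
from h import *
plan([.433,-.3488,.036],54.4)
E
```

```text
clock: 3.98
position: [0.433, -0.3484, 0.0374]
orientation: [-97.3, 90.0, -42.7]
ft_force: [-0.1, -0.1, 0.5]
gripper_width: 0.0855
clk 3.98 pos [ 0.433  -0.3484  0.0374] F [-0.1 -0.1  0.5] w 0.0855 heading 54.54
shift mm (tool) [ 1.4 -0.3 -0.3] dist 1.5
turn rad [ 0.0025 -0.      0.0001] deg 0.1
j [ 50.6  41.1 -25.7 112.4  31.3  33.4  58.3]
```

```bash
python3 -m crank '.0015 0 0 0 0 0;0 0 0 0 0 0;0 0 0 0 0 0;0 0 0 0 0 0;0 0 0 0 0 0;0 0 0 0 0 0;0 0 0 0 0 0;0 0 0 0 0 0' .0
python3 -m crank '0 0 0 0 0 0;0 0 0 0 0 0;0 0 0 0 0 0'
python3 - <<'E'
from h import *
plan([.433,-.3488,.036],54.4)
E
```

```text
clock: 4.65
position: [0.4329, -0.3485, 0.0362]
orientation: [-123.1, 90.0, -68.6]
ft_force: [-0.7, 0.4, 5.2]
gripper_width: 0.0326
clock: 4.9
position: [0.4329, -0.3485, 0.0362]
orientation: [-117.4, 90.0, -62.8]
ft_force: [-0.9, 0.1, 6.2]
gripper_width: 0.032
clk 4.90 pos [ 0.4329 -0.3485  0.0362] F [-0.9  0.1  6.2] w 0.0320 heading 54.54
shift mm (tool) [ 0.2 -0.2 -0.2] dist 0.4
turn rad [ 0.0025 -0.0003  0.0006] deg 0.1
j [ 50.5  41.2 -25.6 112.5  31.4  33.2  58.2]
```

```bash
python3 -m crank '-.01 0 0 0 0 0;-.02 0 0 0 0 0;-.03 0 0 0 0 0;-.03 0 0 0 0 0;-.03 0 0 0 0 0;-.02 0 0 0 0 0;0 0 0 0 0 0;0 0 0 0 0 0'
python3 - <<'E'
from h import *
th=np.radians(8.5);cc=np.array([.495,-.0785])
loc=lambda x,y:cc+[x*np.cos(th)-y*np.sin(th),x*np.sin(th)+y*np.cos(th)]
r=loc(0,-.04);print(r)
plan([*r,.176],8.5)
c=viewer.calibration('wrist');p,d=viewer.camera('wrist');cv2.imwrite('pics/w2.png',p);np.savez('pics/w2.npz',p=p,d=d,**c)
E
```

```text
clock: 5.57
position: [0.4329, -0.3486, 0.1767]
orientation: [-101.2, 89.9, -46.7]
ft_force: [-0.8, -0.2, -5.3]
gripper_width: 0.0322
[ 0.50091238 -0.11806063]
clk 5.57 pos [ 0.4329 -0.3486  0.1767] F [-0.8 -0.2 -5.3] w 0.0322 heading 54.53
shift mm (tool) [  0.5  78.4 227.2] dist 240.4
turn rad [8.034e-01 4.000e-04 1.900e-03] deg 46.0
j [ 56.4  30.5 -33.7 105.8  21.6  50.   66.8]
```

View pics/w2.png

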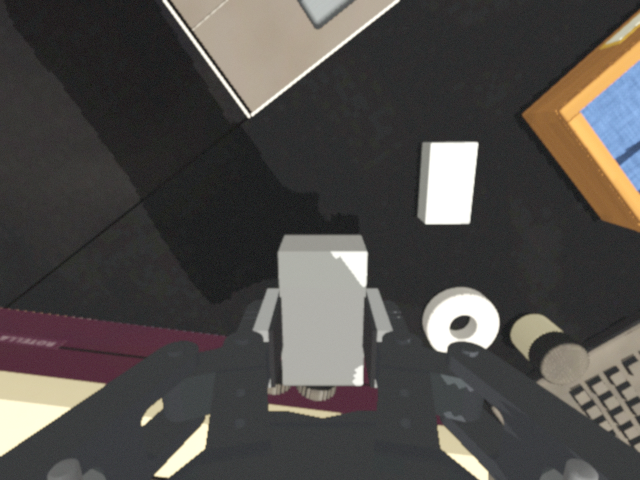

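```bash
python3 -m crank '0 0 0 .115 0 0;0 0 0 .115 0 0;0 0 0 .115 0 0;0 0 0 .115 0 0;0 0 0 .115 0 0;0 0 0 .115 0 0;0 0 0 .113 0 0;0 .02 .015 0 0 0;0 .025 .018 0 0 0;0 .025 .018 0 0 0'
python3 -m crank '0 .025 .018 0 0 0;0 .025 .018 0 0 0;0 .02 .014 0 0 0;0 0 0 0 0 0;0 0 0 0 0 0;0 0 0 0 0 0'
python3 - <<'E'
from h import *
plan([.50091,-.11806,.176],8.5)
c=viewer.calibration('wrist');p,d=viewer.camera('wrist');cv2.imwrite('pics/w3.png',p);np.savez('pics/w3.npz',p=p,d=d,**c)
E
```

```text
clock: 6.45
position: [0.4719, -0.2708, 0.1738]
orientation: [149.5, 89.8, 157.9]
ft_force: [1.8, 1.3, -3.7]
gripper_width: 0.0326
clock: 6.95
position: [0.5108, -0.1953, 0.1744]
orientation: [168.1, 89.8, 176.6]
ft_force: [0.9, -0.6, -3.7]
gripper_width: 0.0323
clk 6.95 pos [ 0.5108 -0.1953  0.1744] F [ 0.9 -0.6 -3.7] w 0.0323 heading 8.54
shift mm (tool) [-1.6 77.9  1.7] dist 77.9
turn rad [ 0.0007 -0.003  -0.0006] deg 0.2
j [ 30.3  28.3 -21.1 107.3  13.5  47.   10.8]
```

View pics/w3.png

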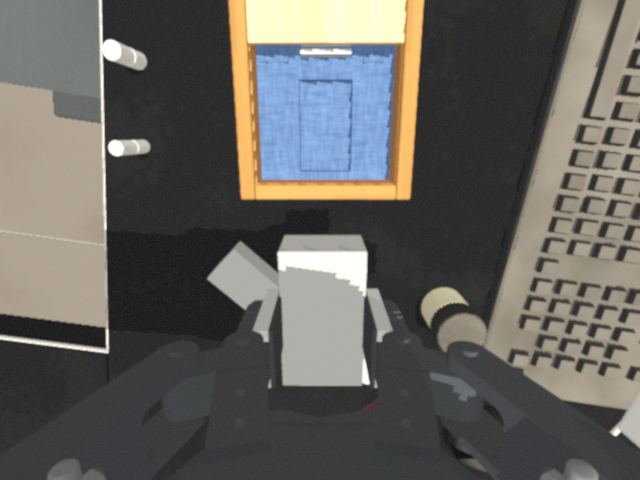

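```bash
python3 - <<'E'
from h import *
p=np.load('pics/w3.npz')['p'];cv2.imwrite('pics/w3c.png',cv2.resize(p[30:210,225:425],None,fx=4,fy=3.3,interpolation=cv2.INTER_CUBIC)[:600,:800])
E
```

```text
(no output)
```

View pics/w3c.png

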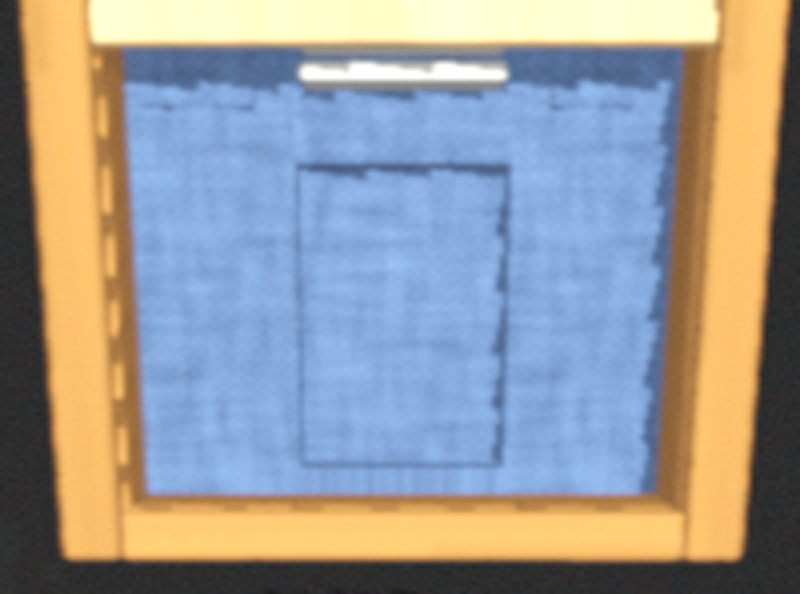

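```bash
python3 - <<'E'
from h import *
z=np.load('pics/w3.npz');p,d=z['p'],z['d'];c={k:z[k] for k in('intrinsics','R','t')};W=cloud(d,c);W[d==0]=np.nan
g=p[...,0].astype(float)
x,y,h=W[...,0],W[...,1],W[...,2]
sub=h[60:185:5,260:395:6];np.set_printoptions(linewidth=220);print((sub*1000).round().astype(int)[::1])
hsv=cv2.cvtColor(p,cv2.COLOR_BGR2HSV)
m=(abs(h-.047)<.003)&(hsv[...,1]>110)&(x>.38)&(x<.62)&(y>-.25)&(y<.1)
P=W[m];print('rim',m.sum(),cv2.minAreaRect((P[:,:2]*1000).astype(np.float32)))
m=(abs(h-.0065)<.0035)&(hsv[...,0]>95)&(hsv[...,0]<130)
P=W[m];print('rec',m.sum(),np.median(P[:,2]),P.mean(0),cv2.minAreaRect((P[:,:2]*1000).astype(np.float32)))
E
```

```text
[[                  16                   15                   16                   16                   16                   15                   15                   15                   15                   16
                    16                   16                   15                   15                   17                   15                   16                   17                   16                   17
                    17                   15                   16]
 [                  14                   16                   15                   14                   16                   15                   17                   15                   16                   15
  -9223372036854775808                   16                   15                   15                   16                   15                   15                   17                   17                   16
                    15                   15                   16]
 [                  15                   16                   16                   16                   16              
[... 10783 characters left out ...]
  18                   19                   20                   19                   18
                    19                   18                   19                   18                   18                   18                   17                   18                   20                   18
                    18                   19                   29]]
rim 8513 ((499.90606689453125, -106.735107421875), (116.52315521240234, 119.40869140625), 8.475339889526367)
rec 5016 0.005771666728378458 [ 0.5153499  -0.1191335   0.00580105] ((589.06640625, -211.675048828125), (188.81173706054688, 382.2738952636719), 7.328038215637207)<stdin>:5: RuntimeWarning: invalid value encountered in cast
```

```bash
python3 - <<'E'
from h import *
z=np.load('pics/w3.npz');p,d=z['p'],z['d'];c={k:z[k] for k in('intrinsics','R','t')};W=cloud(d,c);W[d==0]=np.nan
x,y,h=W[...,0],W[...,1],W[...,2]
q=np.array([(298,165),(508,165),(502,465),(302,465)])/[4,3.3]+[225,30]-.5
Q=ray(q,.016,c);print(Q.round(4).tolist(),Q.mean(0),[np.linalg.norm(Q[i]-Q[i-1]).round(4) for i in range(4)])
print('long edge headings',[np.degrees(np.arctan2(*(Q[a]-Q[b])[[1,0]])).round(2) for a,b in((0,3),(1,2),(1,0),(2,3))])
m=((h<.0105)&(h>0)).astype(np.uint8);m[:,:260]=0;m[:,395:]=0;m[:60]=0;m[182:]=0
ct=max(cv2.findContours(m,0,2)[0],key=cv2.contourArea);r=cv2.minAreaRect(ct);print(r);Q=ray(cv2.boxPoints(r),.016,c);print('depthbox',Q.mean(0),[np.linalg.norm(Q[i]-Q[i-1]).round(4) for i in range(4)])
# rim outer corners
rc=np.array([(60,558),(745,558)])/[4,3.3]+[225,30]-.5;C=ray(rc,.047,c);print('case -y corners z47',C,np.linalg.norm(C[0]-C[1]))
# held block
m=(h>.1)&(h<.2)&(p.min(-1)>120); m[:, :270]=0;m[:,380:]=0
P=W[m];print('held z',np.percentile(P[:,2],[5,50,95]),P.mean(0))
s=bot.state();R=toolR(s);T=R.inv().apply(P-s['position'])*1000
b=T[T[:,0]>np.percentile(T[:,0],50)-2];print('held tool frame pct',np.percentile(T,[1,10,50,90,99],axis=0).round(1))
E
```

```text
[[0.4787, -0.0897, 0.016], [0.5151, -0.0843, 0.016], [0.5247, -0.1464, 0.016], [0.4876, -0.152, 0.016]] [ 0.50152832 -0.11812094  0.016     ] [np.float64(0.0629), np.float64(0.0369), np.float64(0.0629), np.float64(0.0376)]
long edge headings [np.float64(98.17), np.float64(98.81), np.float64(8.5), np.float64(8.54)]
((325.0, 125.0), (90.0, 52.0), 90.0)
depthbox [ 0.50144298 -0.11814412  0.016     ] [np.float64(0.0623), np.float64(0.0365), np.float64(0.0623), np.float64(0.0391)]
case -y corners z47 [[ 0.45076446 -0.17376556  0.047     ]
 [ 0.56620392 -0.15641607  0.047     ]] 0.1167359098503037
held z [0.15149326 0.16175047 0.16296177] [ 0.51099081 -0.1903521   0.16109309]
held tool frame pct [[ -4.1 -28.6 -17.5]
 [ 12.  -21.3 -12.9]
 [ 12.9   8.1   1. ]
 [ 15.   30.   15. ]
 [ 32.8  30.5  20.6]]
```

```bash
python3 - <<'E'
from h import *
z=np.load('pics/w3.npz');p,d=z['p'],z['d'];c={k:z[k] for k in('intrinsics','R','t')};W=cloud(d,c);W[d==0]=np.nan
s=bot.state();R=toolR(s);T=(W-s['position'])@R.as_matrix()*1000
m=(abs(T[...,0]-12.8)<3)&(abs(T[...,2])<22)&(abs(T[...,1])<40)
m[:, :265]=0
P=T[m]
for lo in range(-32,36,4):
    q=P[(P[:,1]>=lo)&(P[:,1]<lo+4)]
    if len(q): print(lo,len(q),np.percentile(q[:,2],[1,99]).round(1),np.median(q[:,0]).round(1))
print(np.percentile(P[:,1],[.5,99.5]))
plan([.5015,-.1181,.16],8.5)
E
```

```text
-32 234 [-15.6  17.1] 12.9
-28 629 [-15.7  17.5] 12.8
-24 670 [-15.9  17.1] 12.8
-20 679 [-15.6  17.4] 12.8
-16 668 [-15.8  17.1] 12.8
-12 687 [-15.4  16.9] 12.8
-8 729 [-15.3  17. ] 12.8
-4 722 [-15.4  16.9] 12.8
0 740 [-15.3  16.9] 12.8
4 763 [-15.3  17. ] 12.8
8 947 [-21.3  21.4] 12.8
12 833 [-16.2  17.4] 12.9
16 832 [-15.9  17.3] 12.9
20 842 [-15.7  17.2] 12.8
24 884 [-15.9  17.2] 12.8
28 727 [-15.7  17.2] 13.0
[-29.04873837  30.45202516]
clk 7.00 pos [ 0.5108 -0.1959  0.1746] F [-0.  -0.6 -3.9] w 0.0322 heading 8.47
shift mm (tool) [14.7 78.3  2.3] dist 79.7
turn rad [-0.0005 -0.0025 -0.0003] deg 0.1
j [ 30.4  28.3 -21.1 107.3  13.5  47.   10.8]
```

```bash
python3 - <<'E'
from h import *
z=np.load('pics/w3.npz');p,d=z['p'],z['d'];c={k:z[k] for k in('intrinsics','R','t')};W=cloud(d,c);W[d==0]=np.nan
s=bot.state();R=toolR(s);T=(W-s['position'])@R.as_matrix()*1000
ok=np.isfinite(T[...,0])&(abs(T[...,1])<45)&(abs(T[...,2])<90)
for lo in range(-60,30,5):
    q=T[ok&(T[...,0]>=lo)&(T[...,0]<lo+5)&(abs(T[...,2])>17.6)]
    if len(q)>10: print(lo,len(q),'z',np.percentile(q[:,2],[1,99]).round(),'y',np.percentile(q[:,1],[1,99]).round())
E
python3 -m crank '0 .015 0 0 .0025 0;0 .022 .001 0 0 0;0 .022 .001 0 0 0;.01 .0188 -.0005 0 0 0;.02 0 0 0 0 0;.01 0 0 0 0 0;0 0 0 0 0 0;0 0 0 0 0 0'
python3 - <<'E'
from h import *
plan([.5015,-.1181,.042],8.5)
E
```

```text
-60 5683 z [-60.  62.] y [ 2. 18.]
-55 5879 z [-58.  59.] y [-4. 18.]
-50 5596 z [-56.  57.] y [-10.  18.]
-45 3766 z [-54.  56.] y [-11.  18.]
-40 3141 z [-52.  53.] y [-11.  14.]
-35 6295 z [-50.  51.] y [-11.  13.]
-30 3873 z [-48.  50.] y [-11.  14.]
-25 1703 z [-46.  47.] y [ 7. 14.]
-20 794 z [-37.  39.] y [-5. 14.]
-15 535 z [-25.  26.] y [-10.  13.]
-10 267 z [-28.  30.] y [ 8. 12.]
-5 420 z [-29.  30.] y [ 7. 12.]
0 376 z [-29.  30.] y [ 7. 12.]
5 350 z [-29.  30.] y [ 7. 12.]
10 305 z [-29.  30.] y [-19.  20.]
15 197 z [-28.  29.] y [ 7. 12.]
20 26 z [-22.  23.] y [11. 12.]
clock: 7.67
position: [0.5012, -0.1192, 0.1353]
orientation: [180.0, 89.7, -171.6]
ft_force: [-0.2, -0.1, -3.6]
gripper_width: 0.0325
clk 7.67 pos [ 0.5012 -0.1192  0.1353] F [-0.2 -0.1 -3.6] w 0.0325 heading 8.42
shift mm (tool) [93.3  1.   0.9] dist 93.3
turn rad [-0.0014 -0.0044 -0.    ] deg 0.3
j [ 22.1  29.1 -20.2 114.1  15.4  39.5   0.6]
```

```bash
python3 -m crank '.02 .0005 0 -.001 -.0044 0;.025 0 0 0 0 0;.02 0 0 0 0 0;.01 0 0 0 0 0;0 0 0 0 0 0;0 0 0 0 0 0;0 0 0 0 0 0'
python3 - <<'E'
from h import *
plan([.5015,-.1181,.042],8.5)
c=viewer.calibration('wrist');p,d=viewer.camera('wrist');cv2.imwrite('pics/w4.png',p);np.savez('pics/w4.npz',p=p,d=d,**c)
p,d=viewer.camera('scene');cv2.imwrite('pics/s4.png',cv2.resize(p[170:350,220:440],(800,600),interpolation=cv2.INTER_CUBIC))
E
```

```text
clock: 8.25
position: [0.5026, -0.1177, 0.0619]
orientation: [-10.5, 89.8, -2.0]
ft_force: [0.3, 0.4, -3.9]
gripper_width: 0.0326
clk 8.25 pos [ 0.5026 -0.1177  0.0619] F [ 0.3  0.4 -3.9] w 0.0326 heading 8.56
shift mm (tool) [19.9 -0.2 -1.2] dist 19.9
turn rad [0.0011 0.0035 0.0006] deg 0.2
j [ 19.1  35.5 -16.5 117.9  19.9  29.   -3.4]
```

View pics/w4.png

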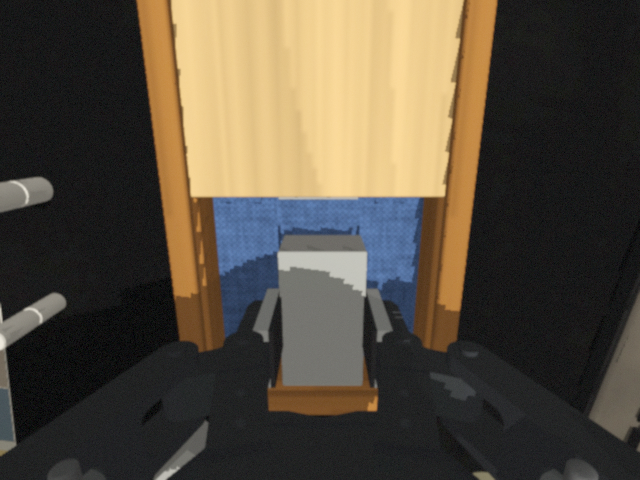

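View pics/s4.png

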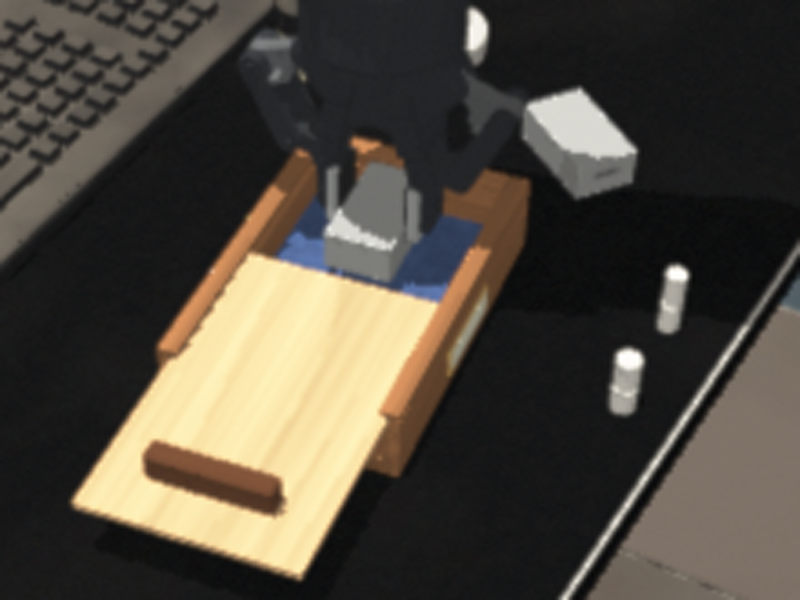

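```bash
python3 - <<'E'
from h import *
p=np.load('pics/w4.npz')['p'];q=p[190:310,240:410];q=np.clip(q.astype(float)*1.6,0,255).astype(np.uint8);cv2.imwrite('pics/w4c.png',cv2.resize(q,None,fx=4.7,fy=4.7,interpolation=cv2.INTER_CUBIC))
E
```

```text
(no output)
```

View pics/w4c.png

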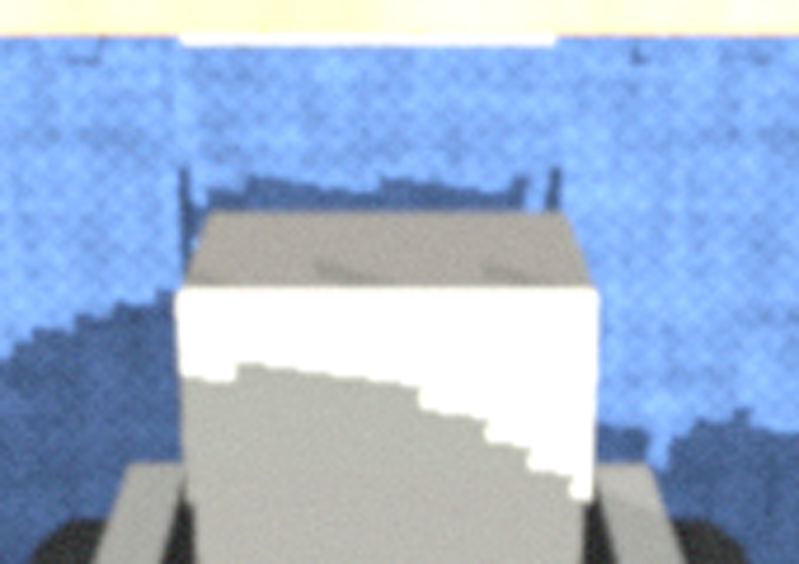

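```bash
python3 - <<'E'
from h import *
z=np.load('pics/w4.npz');c={k:z[k] for k in('intrinsics','R','t')}
s=bot.state();R=toolR(s)
f=lambda L:np.array(L)/4.7+[240,190]-.4
M=ray(f([(184,170),(556,170)]),.016,c);B=ray(f([(212,210),(560,210)]),.0257,c);T=ray(f([(176,288),(598,288)]),.0497,c)
for n,Q in(('mouth',M),('bot',B),('top',T)): print(n,np.linalg.norm(Q[0]-Q[1]).round(4),R.inv().apply(Q.mean(0)-s['position']).round(4)*1000)
E
```

```text
mouth 0.0368 [45.9 31.3 -1.2]
bot 0.0326 [36.2 29.9  0.4]
top 0.0338 [12.2 30.   0.5]
```

```bash
python3 -m crank '0 -.0007 -.0018 0 .0015 0;.006 0 0 0 0 0;.006 0 0 0 0 0;.002 0 0 0 0 0;0 0 0 0 0 0;0 0 0 0 0 0'
python3 - <<'E'
from h import *
plan([.5015,-.1181,.042],8.5)
E
```

```text
clock: 8.85
position: [0.4998, -0.1181, 0.0464]
orientation: [143.0, 90.0, 151.6]
ft_force: [0.8, -0.2, -3.4]
gripper_width: 0.0325
clk 8.85 pos [ 0.4998 -0.1181  0.0464] F [ 0.8 -0.2 -3.4] w 0.0325 heading 8.61
shift mm (tool) [ 4.4 -0.2  1.6] dist 4.7
turn rad [ 0.0019 -0.0004 -0.0003] deg 0.1
j [ 18.5  36.9 -15.6 118.6  20.7  27.   -4.1]
```

```bash
python3 -m crank '0 -.0004 .0009 0 0 0;.0015 0 0 0 0 0;.0015 0 0 0 0 0;0 0 0 0 0 0;0 0 0 0 0 0'
python3 -m crank '.0005 0 0 0 0 0;.0005 0 0 0 0 0;0 0 0 0 0 0;0 0 0 0 0 0'
python3 - <<'E'
from h import *
plan([.5015,-.1181,.042],8.5)
E
```

```text
clock: 9.27
position: [0.5009, -0.1185, 0.0437]
orientation: [1.3, 90.0, 9.9]
ft_force: [0.6, -0.4, -3.6]
gripper_width: 0.0323
clock: 9.6
position: [0.501, -0.1185, 0.0427]
orientation: [-0.6, 90.0, 7.9]
ft_force: [-0.4, 0.5, -3.5]
gripper_width: 0.0325
clk 9.60 pos [ 0.501  -0.1185  0.0427] F [-0.4  0.5 -3.5] w 0.0325 heading 8.59
shift mm (tool) [0.7 0.3 0.6] dist 1.0
turn rad [0.0016 0.0003 0.    ] deg 0.1
j [ 18.3  37.3 -15.3 118.6  20.9  26.6  -4.3]
```

```bash
python3 -m crank '.0005 0 0 0 0 0;0 0 0 0 0 0;0 0 0 0 0 0'
python3 -m crank '.0005 0 0 0 0 0;0 0 0 0 0 0;0 0 0 0 0 0'
```

```text
clock: 9.85
position: [0.501, -0.1185, 0.0422]
orientation: [1.1, 90.0, 9.6]
ft_force: [-0.6, -0.9, -2.8]
gripper_width: 0.0327
clock: 10.1
position: [0.501, -0.1185, 0.0422]
orientation: [-25.5, 90.0, -16.9]
ft_force: [-2.1, -0.0, 6.4]
gripper_width: 0.0323
```

```bash
python3 -m crank '0 0 0 0 0 0;0 0 0 0 0 0;0 0 0 0 0 0;0 0 0 0 0 0;0 0 0 0 0 0' .56
python3 -m crank '-.01 0 0 0 0 0;-.02 0 0 0 0 0;-.03 0 0 0 0 0;-.03 0 0 0 0 0;-.03 0 0 0 0 0;0 0 0 0 0 0'
python3 - <<'E'
from h import *
p,d=viewer.camera('scene');cv2.imwrite('pics/s5.png',cv2.resize(p[170:350,220:440],(800,600),interpolation=cv2.INTER_CUBIC))
c=viewer.calibration('scene');W=cloud(d,c)
x,y,h=W[...,0],W[...,1],W[...,2]
m=(d>0)&(h>.024)&(h<.036)&(np.hypot(x-.5015,y+.118)<.04);P=W[m];print(m.sum(),np.percentile(P[:,2],[5,50,95]))
plan([.5015,-.1181,.16],98.5)
E
```

```text
clock: 10.52
position: [0.5011, -0.1185, 0.0417]
orientation: [-2.0, 90.0, 6.5]
ft_force: [-0.4, 0.3, 0.5]
gripper_width: 0.0474
clock: 11.02
position: [0.5034, -0.1186, 0.1674]
orientation: [-18.5, 89.5, -9.9]
ft_force: [-0.3, 0.2, 0.6]
gripper_width: 0.0475
584 [0.02544587 0.02950304 0.03201001]
clk 11.07 pos [ 0.5025 -0.1187  0.1651] F [ 0.1 -0.1 -1.1] w 0.0474 heading 8.57
shift mm (tool) [ 5.1  0.8 -1. ] dist 5.3
turn rad [-1.5695  0.003   0.0063] deg 89.9
j [ 23.3  26.7 -21.7 112.6  14.2  42.9   1.8]
```

View pics/s5.png

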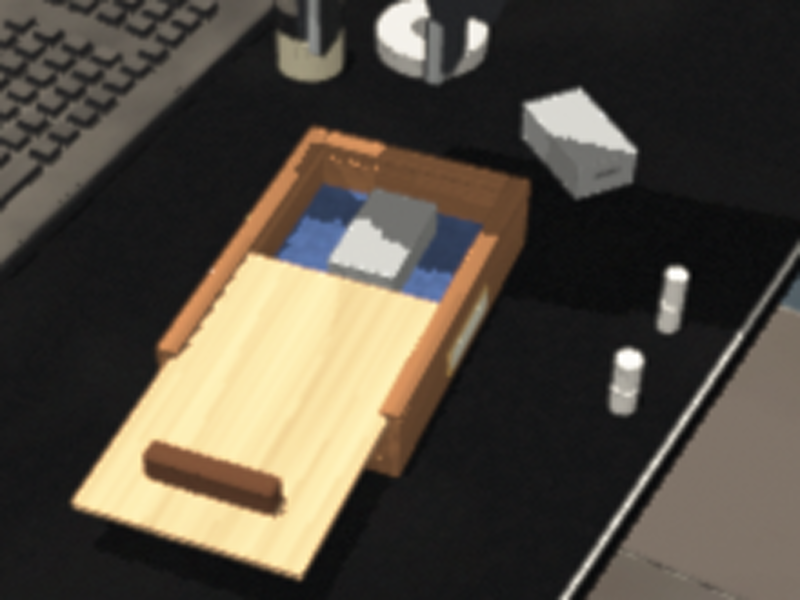

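```bash
python3 -m crank '0 .02 0 0 0 0;0 .03 0 0 0 0;0 .035 0 0 0 0;0 .035 0 0 0 0;0 .035 0 0 0 0;0 .035 0 0 0 0;0 .034 0 0 0 0;0 0 0 0 0 0;0 0 0 0 0 0;0 0 0 0 0 0' .28
python3 - <<'E'
from h import *
plan([.468,.103,.07],8.5)
c=viewer.calibration('wrist');p,d=viewer.camera('wrist');cv2.imwrite('pics/w6.png',p);np.savez('pics/w6.npz',p=p,d=d,**c)
E
```

```text
clock: 11.9
position: [0.467, 0.1025, 0.1613]
orientation: [-146.2, 89.9, -137.6]
ft_force: [0.9, -0.4, -0.0]
gripper_width: 0.0239
clk 11.90 pos [0.467  0.1025 0.1613] F [ 0.9 -0.4 -0. ] w 0.0239 heading 8.62
shift mm (tool) [91.3  0.4  1.1] dist 91.3
turn rad [ 0.0021 -0.0009  0.0006] deg 0.1
j [ -1.9  24.5 -22.3 117.8  14.1  40.3 -24.6]
```

View pics/w6.png

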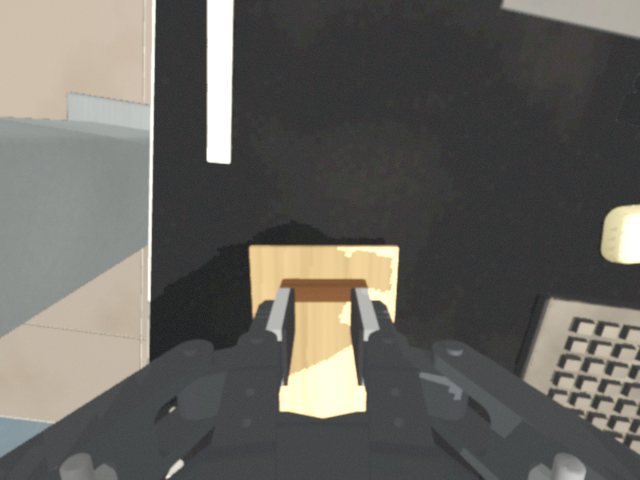

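```bash
python3 - <<'E'
from h import *
z=np.load('pics/w6.npz');p,d=z['p'],z['d'];c={k:z[k] for k in('intrinsics','R','t')};W=cloud(d,c);W[d==0]=np.nan
s=bot.state();R=toolR(s)
T=(W-s['position'])@R.as_matrix()*1000
h=W[...,2]
m=(h>.053)&(h<.066);m[:272]=0;m[310:]=0;m[:,:270]=0;m[:,380:]=0
P=T[m];print('bar tool',m.sum(),np.percentile(P,[1,50,99],axis=0).round(1),'z',np.percentile(W[m][:,2],[5,50,95]))
m=(h>.03)&(h<.045);m[:240]=0;m[275:]=0;m[:,:240]=0;m[:,405:]=0
P=T[m];print('tail',np.percentile(P,[1,50,99],axis=0).round(1),'z',np.percentile(W[m][:,2],[5,50,95]))
E
python3 -m crank '.03 0 0 -.002 0 0;.03 0 0 0 0 0;.023 0 0 0 0 0;.01 0 0 0 0 0;0 0 0 0 0 0;0 0 0 0 0 0;0 0 0 0 0 0'
python3 - <<'E'
from h import *
plan([.468,.103,.068],8.5)
c=viewer.calibration('side')
p,d=viewer.camera('side');cv2.imwrite('pics/s6.png',cv2.resize(p[190:330,260:420],(800,600),interpolation=cv2.INTER_CUBIC))
E
```

```text
bar tool 1102 [[102.2 -35.4 -25.1]
 [104.  -28.1   1. ]
 [107.9 -23.8  28.3]] z [0.05417065 0.05737324 0.0586371 ]
tail [[120.4 -22.2 -49.2]
 [121.9 -11.5   1.7]
 [125.9  -2.2  52. ]] z [0.03790119 0.03942106 0.0404724 ]
clock: 12.53
position: [0.468, 0.1023, 0.0693]
orientation: [-8.0, 89.9, 0.6]
ft_force: [1.2, 0.7, 0.8]
gripper_width: 0.0237
clk 12.53 pos [0.468  0.1023 0.0693] F [1.2 0.7 0.8] w 0.0237 heading 8.63
shift mm (tool) [1.3 0.7 0.1] dist 1.5
turn rad [0.0022 0.001  0.0001] deg 0.1
j [ -6.2  33.  -17.1 122.8  20.7  26.9 -30.7]
```

View pics/s6.png

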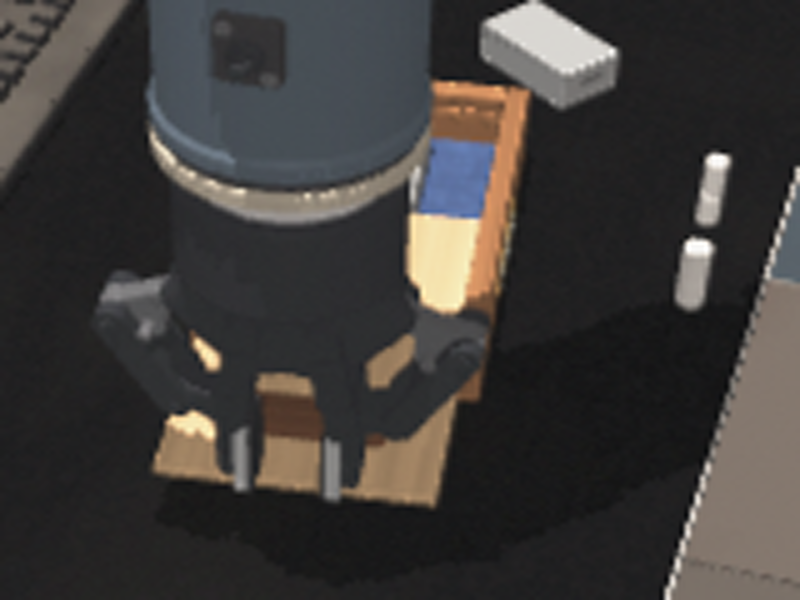

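```bash
python3 -m crank '0 -.004 0 -.002 0 0;0 -.004 0 0 0 0;0 -.002 0 0 0 0;0 -.002 0 0 0 0;0 -.002 0 0 0 0;0 -.002 0 0 0 0;0 -.002 0 0 0 0;0 -.002 0 0 0 0'
python3 -m crank '0 -.003 0 0 0 0;0 -.004 0 0 0 0;0 -.004 0 0 0 0;0 -.004 0 0 0 0;0 -.004 0 0 0 0'
python3 - <<'E'
from h import *
rc=np.array([.5015,-.1181]);s=bot.state();q=s['position'][:2]-rc;t=np.radians(8.5)
print('case x,y of TCP',q@[np.cos(t),np.sin(t)],q@[-np.sin(t),np.cos(t)]-.0405)
plan([.468,.103,.068],8.5)
E
```

```text
clock: 13.25
position: [0.4707, 0.084, 0.0689]
orientation: [42.9, 89.9, 51.7]
ft_force: [-1.4, 4.8, 2.6]
gripper_width: 0.0239
clock: 13.67
position: [0.4736, 0.0646, 0.0689]
orientation: [23.9, 90.0, 32.7]
ft_force: [-0.8, 1.8, 2.2]
gripper_width: 0.0243
case x,y of TCP -0.0005438480786995985 0.14435028503759695
clk 13.67 pos [0.4736 0.0646 0.0689] F [-0.8  1.8  2.2] w 0.0243 heading 8.87
shift mm (tool) [ 0.9 38.8  0.3] dist 38.8
turn rad [ 0.0064  0.0008 -0.0003] deg 0.4
j [ -1.3  33.  -17.6 122.9  21.4  26.8 -26.5]
```

```bash
python3 -m crank '0 -.005 0 -.004 0 0;0 -.005 0 0 0 0;0 -.005 0 0 0 0;0 -.005 0 0 0 0;0 -.005 0 0 0 0;0 -.005 0 0 0 0;0 -.005 0 0 0 0;0 -.004 0 0 0 0;0 -.003 0 0 0 0;0 0 0 0 0 0'
cat >> h.py <<'E'
def cp():
    rc=np.array([.5015,-.1181]);s=bot.state();q=s['position'][:2]-rc;t=np.radians(8.5)
    F=s['ft_force'];print('case xy of TCP',np.round(1000*np.array([q@[np.cos(t),np.sin(t)],q@[-np.sin(t),np.cos(t)]-.0405]),1),'Fy %.1f Fx %.1f'%(F[1]*np.cos(t)-F[0]*np.sin(t),F[0]*np.cos(t)+F[1]*np.sin(t)))
E
python3 - <<'E'
from h import *
cp();plan([.468,.103,.068],8.5)
p,d=viewer.camera('scene');cv2.imwrite('pics/s7.png',cv2.resize(p[170:350,220:440],(800,600),interpolation=cv2.INTER_CUBIC))
E
```

```text
clock: 14.5
position: [0.4801, 0.0219, 0.0687]
orientation: [-79.9, 90.0, -70.9]
ft_force: [0.3, 0.3, 0.1]
gripper_width: 0.0242
case xy of TCP [ -0.5 101.2] Fy 0.2 Fx 0.4
clk 14.50 pos [0.4801 0.0219 0.0687] F [0.3 0.3 0.1] w 0.0242 heading 8.99
shift mm (tool) [ 0.6 81.9  0.7] dist 82.0
turn rad [0.0086 0.0001 0.0005] deg 0.5
j [  4.3  33.2 -18.2 122.5  22.   27.3 -21.9]
```

View pics/s7.png

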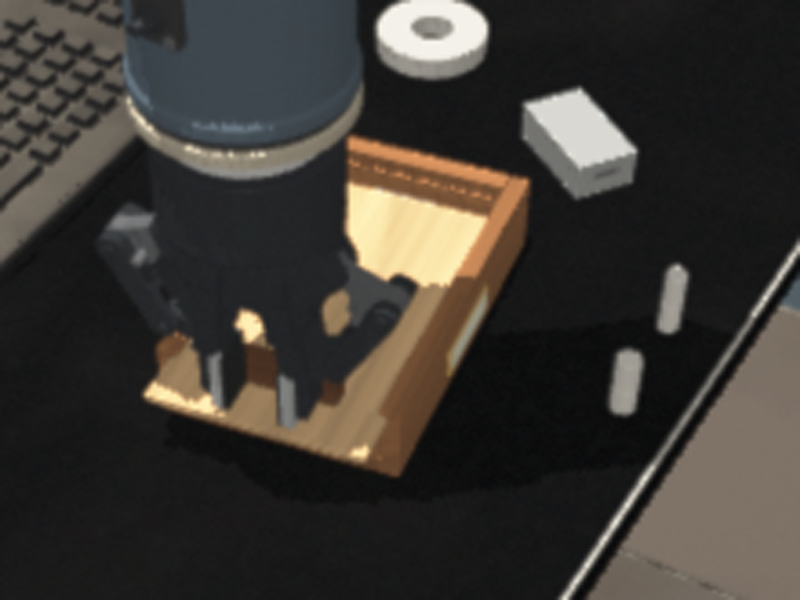

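```bash
python3 -m crank '0 -.002 0 .0086 0 0;0 -.003 0 0 0 0;0 -.003 0 0 0 0;0 -.002 0 0 0 0;0 -.001 0 0 0 0;0 -.001 0 0 0 0;0 0 0 0 0 0'
python3 -c "from h import *;cp()"
python3 -m crank '0 -.001 0 0 0 0;0 -.001 0 0 0 0;0 0 0 0 0 0'
python3 -c "from h import *;cp()"
```

```text
clock: 15.13
position: [0.4819, 0.0108, 0.0687]
orientation: [-31.5, 90.0, -23.0]
ft_force: [-0.1, 0.0, 0.5]
gripper_width: 0.0238
case xy of TCP [-0.4 89.9] Fy 0.0 Fx -0.1
clock: 15.38
position: [0.4822, 0.009, 0.0688]
orientation: [-12.0, 90.0, -3.5]
ft_force: [-0.1, 0.8, 0.2]
gripper_width: 0.0238
case xy of TCP [-0.3 88. ] Fy 0.8 Fx -0.0
```

```bash
python3 -m crank '0 -.001 0 0 0 0;0 -.001 0 0 0 0;0 -.0005 0 0 0 0'
python3 -c "from h import *;cp()"
python3 -m crank '0 -.0005 0 0 0 0;0 -.0005 0 0 0 0;0 -.0005 0 0 0 0'
python3 -c "from h import *;cp()"
```

```text
clock: 15.63
position: [0.4826, 0.0066, 0.0688]
orientation: [2.1, 90.0, 10.7]
ft_force: [-1.3, 2.2, 1.1]
gripper_width: 0.0242
case xy of TCP [-0.3 85.6] Fy 2.4 Fx -1.0
clock: 15.88
position: [0.4827, 0.0062, 0.0689]
orientation: [58.4, 89.9, 67.0]
ft_force: [-2.4, 8.1, 4.0]
gripper_width: 0.0241
case xy of TCP [-0.2 85.2] Fy 8.4 Fx -1.2
```

```bash
python3 -m crank '0 -.0005 0 0 0 0;0 -.0005 0 0 0 0;0 0 0 0 0 0'
python3 -c "from h import *;cp()"
python3 -m crank '0 -.0005 0 0 0 0;0 -.0005 0 0 0 0;0 0 0 0 0 0'
python3 -c "from h import *;cp()"
```

```text
clock: 16.13
position: [0.483, 0.0056, 0.069]
orientation: [51.7, 89.9, 60.3]
ft_force: [-2.8, 7.4, 5.8]
gripper_width: 0.0234
case xy of TCP [-0.  84.6] Fy 7.7 Fx -1.7
clock: 16.38
position: [0.4833, 0.0047, 0.0691]
orientation: [46.3, 89.9, 54.9]
ft_force: [-1.4, 7.3, 5.9]
gripper_width: 0.0238
case xy of TCP [ 0.1 83.6] Fy 7.4 Fx -0.4
```

```bash
for i in 1 2 3; do python3 -m crank '0 -.0005 0 0 0 0;0 -.0005 0 0 0 0;0 0 0 0 0 0' | tail -2 | head -1;python3 -c "from h import *;cp()"; done
```

```text
ft_force: [-2.9, 10.3, 5.8]
case xy of TCP [ 0.1 83.3] Fy 10.6 Fx -1.3
ft_force: [-2.7, 8.5, 5.3]
case xy of TCP [ 0.3 82.3] Fy 8.8 Fx -1.4
ft_force: [-2.3, 8.7, 5.0]
case xy of TCP [ 0.3 81.1] Fy 9.0 Fx -1.0
```

```bash
python3 -m crank '0 -.0005 0 0 0 0;0 -.0005 0 0 0 0;0 0 0 0 0 0'
python3 -c "from h import *;cp()"
python3 -m crank '0 -.0005 0 0 0 0;0 -.0005 0 0 0 0;0 0 0 0 0 0'
python3 -c "from h import *;cp()"
```

```text
clock: 17.38
position: [0.4841, 0.0006, 0.0691]
orientation: [37.3, 89.9, 46.0]
ft_force: [-1.2, 6.5, 4.6]
gripper_width: 0.0239
case xy of TCP [ 0.3 79.5] Fy 6.6 Fx -0.3
clock: 17.63
position: [0.4843, -0.0011, 0.069]
orientation: [19.8, 89.9, 28.4]
ft_force: [-0.3, 4.4, 1.8]
gripper_width: 0.024
case xy of TCP [ 0.3 77.8] Fy 4.4 Fx 0.4
```

```bash
python3 -m crank '0 -.0005 0 0 0 0;0 -.0005 0 0 0 0;0 0 0 0 0 0'
python3 -c "from h import *;cp()"
```

```text
clock: 17.88
position: [0.4843, -0.0026, 0.0688]
orientation: [14.8, 89.9, 23.4]
ft_force: [1.4, 5.0, 1.7]
gripper_width: 0.0237
case xy of TCP [ 0.  76.3] Fy 4.7 Fx 2.1
```

```bash
python3 -m crank '0 -.0005 0 0 0 0;0 0 0 0 0 0;0 0 0 0 0 0'
python3 -c "from h import *;cp()"
python3 -m crank '0 -.0005 0 0 0 0;0 0 0 0 0 0;0 0 0 0 0 0'
python3 -c "from h import *;cp()"
```

```text
clock: 18.13
position: [0.4843, -0.0026, 0.0688]
orientation: [33.5, 89.9, 42.1]
ft_force: [1.1, 6.1, 0.9]
gripper_width: 0.0241
case xy of TCP [ 0.1 76.3] Fy 5.9 Fx 2.0
clock: 18.38
position: [0.4844, -0.0026, 0.0688]
orientation: [45.6, 89.9, 54.2]
ft_force: [-0.2, 7.4, 2.4]
gripper_width: 0.024
case xy of TCP [ 0.2 76.2] Fy 7.4 Fx 0.9
```

```bash
python3 -m crank '0 -.0005 0 0 0 0;0 -.0005 0 0 0 0;0 0 0 0 0 0'
python3 -c "from h import *;cp()"
python3 -m crank '0 .002 0 0 0 0;0 .004 0 0 0 0;0 .006 0 0 0 0;-.02 0 0 0 0 0;-.03 0 0 0 0 0;-.03 0 0 0 0 0;-.03 0 0 0 0 0;0 -.02 0 0 0 0;0 -.03 0 0 0 0;0 -.035 0 0 0 0'
python3 -m crank '0 -.04 0 0 0 0;0 -.04 0 0 0 0;0 -.04 0 0 0 0;0 -.03 0 0 0 0;0 0 0 0 0 0;0 0 0 0 0 0;0 0 0 0 0 0'
python3 - <<'E'
from h import *
plan([.5,-.1,.16],8.5)
for n in ('wrist','scene'):
    c=viewer.calibration(n);p,d=viewer.camera(n);cv2.imwrite(f'pics/{n}8.png',p if n=='wrist' else cv2.resize(p[150:350,220:440],(800,600),interpolation=cv2.INTER_CUBIC));np.savez(f'pics/{n}8.npz',p=p,d=d,**c)
E
```

```text
clock: 18.63
position: [0.4845, -0.0027, 0.0688]
orientation: [58.5, 89.8, 67.2]
ft_force: [-0.7, 11.9, 1.7]
gripper_width: 0.0239
case xy of TCP [ 0.2 76.1] Fy 11.8 Fx 1.1
clock: 19.47
position: [0.4952, -0.0766, 0.1796]
orientation: [-17.9, 89.9, -9.2]
ft_force: [1.5, -0.7, -0.5]
gripper_width: 0.0237
clock: 20.05
position: [0.517, -0.2245, 0.1784]
orientation: [119.6, 89.9, 128.1]
ft_force: [-0.8, 1.1, -0.6]
gripper_width: 0.0242
clk 20.05 pos [ 0.517  -0.2245  0.1784] F [-0.8  1.1 -0.6] w 0.0242 heading 8.56
shift mm (tool) [ 18.5 125.6   1.7] dist 127.0
turn rad [ 0.001  -0.0004 -0.0008] deg 0.1
j [ 34.3  29.5 -23.3 104.7  14.9  48.9  12.3]
```

View pics/wrist8.png

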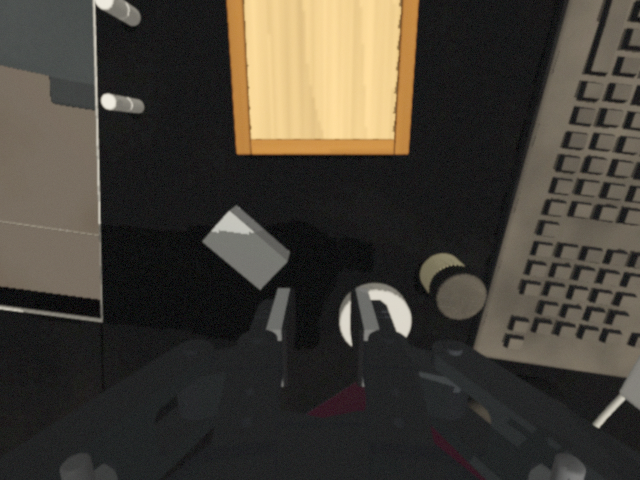

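View pics/scene8.png

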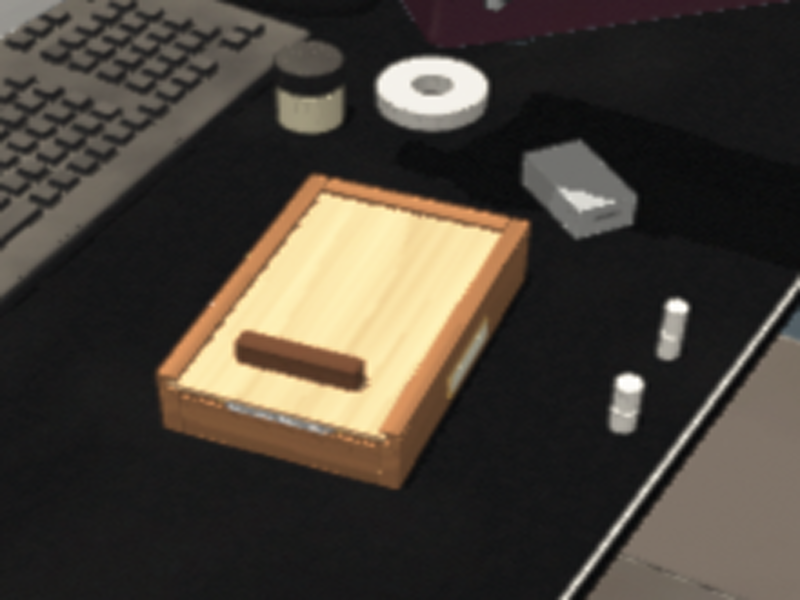

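```bash
python3 - <<'E'
from h import *
z=np.load('pics/scene8.npz');p,d=z['p'],z['d'];c={k:z[k] for k in('intrinsics','R','t')};W=cloud(d,c);W[d==0]=np.nan
x,y,h=W[...,0],W[...,1],W[...,2]
t=np.radians(8.5);cc=np.array([.4955,-.0781]);q=W[...,:2]-cc
lx=q@[np.cos(t),np.sin(t)]*1000;ly=q@[-np.sin(t),np.cos(t)]*1000
inn=(abs(lx)<70)&(abs(ly)<110)
m=inn&(h>.0565)&(h<.066);r=cv2.minAreaRect(np.c_[lx[m],ly[m]].astype(np.float32));print('bar',m.sum(),r,np.percentile(h[m],95))
m=inn&(abs(h-.041)<.003)&(abs(lx)<45);print('lid ly',np.percentile(ly[m],[.5,99.5]))
for lo in range(-75,90,30):
    k=m&(abs(ly-lo)<8);print(lo,np.median(h[k]).round(4),end=' ')
print()
m=inn&(h>.03)&(h<.052);r=cv2.minAreaRect(np.c_[lx[m],ly[m]].astype(np.float32));print('case',r)
for n,cx,cy,zt,rr in[('ring',.5745,-.299,.016,.045),('pa',.3632,-.1519,.04,.015),('pb',.3588,-.091,.036,.015),('oth',.4583,-.2478,.024,.05)]:
    k=(np.hypot(x-cx,y-cy)<rr)&(abs(h-zt)<.004);print(n,k.sum(),cv2.minAreaRect((W[k][:,:2]*1000).astype(np.float32)))
k=(np.hypot(x-.62,y+.245)<.04)&(h>.008)&(h<.07);print('lens',k.sum(),W[k].mean(0),np.percentile(h[k],97))
E
```

```text
bar 220 ((0.5432319641113281, 60.495582580566406), (14.886122703552246, 59.175106048583984), 88.81681823730469) 0.06079935040293237
lid ly [-80.19707534  88.38534622]
-75 0.0407 -45 0.0408 -15 0.041 15 0.0412 45 0.0414 75 0.0416 
case ((-0.12453460693359375, 0.24858856201171875), (117.01190948486328, 180.591796875), 0.06456229835748672)
ring 423 ((574.917236328125, -298.90411376953125), (63.43306350708008, 62.262290954589844), 61.85505294799805)
pa 28 ((362.9007873535156, -151.45068359375), (9.007172584533691, 9.545693397521973), 28.33670425415039)
pb 45 ((358.7877197265625, -90.8582534790039), (11.750093460083008, 11.883746147155762), 85.31674194335938)
oth 412 ((459.0371398925781, -248.6317901611328), (36.51327133178711, 64.43000030517578), 56.14192199707031)
lens 486 [ 0.62094512 -0.24417865  0.03626869] 0.05134990887861914
```

```bash
python3 -c "
from h import *
print(bot.hand_in());s=bot.state();print(s['clock'],s['ft_force'])"
```

```text
the job is handed in; nothing more can be done
None
the job is handed in; nothing more can be done
```

The gauge block is lying flat in the recess, the lid is closed to its stop, and the job is handed in at about 20 s on the robot's clock.

- **Block:** I took the block farthest to the robot's right, at scene pixel (413,188). I lowered it until it touched the recess floor at about 6 N, then let go. Its top measured about 30 mm, which is right for a seated block.
- **Lid:** I pushed on the finger pull with both fingertips. Force peaked at about 11 N over the ridge, a little under the 12 N expected, then dropped. At the stop the lid did not move while the push rose to about 12 N. I then backed off.
- **Last checks:** The pull is about 60 mm from the case centre, as it should be when home. The lid top is level at about 41 mm. The ring gauge, both pins, the lens case and the other block are within about 1 mm of where they started, and the gripper is clear of everything.

Two small errors did not affect the result. I turned the wrist the wrong way twice by under half a degree before correcting it. I also sent three of the small pushes over the ridge from a shell loop instead of typing each one, and stopped doing that.

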